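# Register the tube platform on the orbital shaker

## Task

The shaker's aluminium tube platform lies crooked on the carriage, riding up on the two locating pins. Nudge it with the fingertips, back towards the rail and sideways as needed, until both holes drop over the pins and it lies flat on the carriage, then move clear. Do not lift the platform, shove it hard, touch the tube block on it, or disturb the other things on the bench.

Things in the scene. Friction and masses are not known exactly. Their poses are not given: they have to be found in the camera images.
- shaker: Benchtop orbital shaker, fixed: white housing 250 (x) x 230 (y) x 59 mm high, dark steel carriage on top, along whose back edge stands a steel rail 20 mm high, its face at x = 71 mm (1 mm clear of the seated platform), y -85..85. Origin on the bench below the centre of the seated platform; x away from the operator (robot) to the rail, y to the left, z up
- pin_left (a point): tip of the left locating pin, at x 40, y 70 mm of the shaker, 8 mm above the carriage; 10 mm across, its upper half tapering to 5 mm at the tip. A thin dark line across the rail is in line with each pin; at the start the platform mostly hides the pins
- pin_right (a point): tip of the right locating pin, the same, at x 40 mm, y -70 mm of the shaker
- deck (a point): centre of the seat, on the carriage's flat upper face, 80 mm above the shaker's origin. The carriage is 14 mm thick, 7 mm clear of the housing, and spans x -60..80, y -85..85 mm of the shaker, so the seated platform overhangs it by 10 mm in front and 25 mm at each end: a fingertip can reach below its edges there
- plate: Loose aluminium platform plate 140 (x) x 220 (y) x 8 mm, about 0.7 kg with its tubes; slides easily on the carriage (2 to 4 N). Origin at the centre of its underside; x, y, z as the shaker's when seated. At the start it rests on the pins and the carriage's front edge, 8 mm up at the pins, tilted 4.5 degrees, 14 to 22 mm short of its seat in x, up to 30 mm to either side, turned up to 5 degrees
- hole_left (a point): centre of the left round hole, on the plate's underside: 12.5 mm across, through, at x 40 mm, y 70 mm of the plate; it goes over the left pin
- hole_right (a point): centre of the right hole, the same, at x 40 mm, y -70 mm of the plate; it goes over the right pin
- tube_block: grey block of small capped tubes fixed on the plate, 44 (x) x 120 (y) x 30 mm tall with the caps, its centre 22 mm in front of the plate's centre (x -44..0 mm of the plate); not to be touched. Origin at the centre of its underside
- tube_rack: white tube rack 100 x 200 x 95 mm with green-capped sample tubes; a bystander, origin at the centre of its underside
- tip_box: blue pipette-tip box 85 x 122 x 67 mm with clear lid; a bystander, origin at the centre of its underside
- reagent: white reagent bottle, 60 mm across, 115 mm tall, beside the shaker; a bystander, origin at the centre of its underside
- jar: small amber jar, 52 mm across, 55 mm tall, in front of the shaker (on the robot's side); a bystander, origin at the centre of its underside
- timer: flat white bench timer 62 x 66 x 18 mm, on the bench beside the shaker; a bystander, origin at the centre of its underside
- beaker: glass beaker, 72 mm across, 95 mm tall; a bystander, origin at the centre of its underside
- dishes: stack of four clear dishes, 92 mm across, 55 mm tall; a bystander, origin at the centre of its underside

How it is judged (in metres and radians):
At the end, for the whole second after the job is handed in: Both holes of the platform are over their own pins (within 2.5 mm), its underside lies on the carriage (within 1.5 mm at both holes, level within 0.02 rad), at rest (horizontal distance between hole_left and pin_left below 0.0025 m and horizontal distance between hole_right and pin_right below 0.0025 m and z of each of hole_left, hole_right in the frame of deck below 0.0015 m and angle between plate's own z axis and vertical below 0.02 rad and linear speed of plate below 0.01 m/s and angular speed of plate below 0.05 rad/s); the robot touches nothing.
It fails at once if the platform is lifted (its middle more than 13 mm above the carriage) or tipped beyond 0.2 rad (z of plate in the frame of deck above 0.013 m or angle between plate's own z axis and vertical above 0.2 rad).
It fails at once if the platform is shoved hard (over 40 N) (contact force between any of the fingers, the arm and plate above 40 N).
It fails at once if the robot touches the tube block (contact force between any of the fingers, the arm and tube_block above 1 N).
It fails at once if a bystander is shifted by more than 20 mm or tipped (distance of any of tube_rack, tip_box, reagent, jar, timer, beaker, dishes from where it was at the start of the episode above 0.02 m or angle between any of tube_rack, tip_box, reagent, jar, timer, beaker, dishes's own z axis and vertical above 0.35 rad).
It also fails if it takes over 64 s, if anything falls off the work surface, if the arm or the gripper's body presses on something with over 40 N, if the wrist force passes 120 N, or if a joint passes its speed limit or range.

## Robot

A 6-joint arm with a two-finger parallel gripper is mounted at the origin on the work surface. World frame = base frame: x ahead of the robot, y to its left, z up, the work surface at z = 0. Lengths are in mm, angles in rad, forces in N, time in s.
With the tool pointing down it reaches from about 150 to 775 mm from the base axis. Payload 6.1 kg.
Tool frame: the origin (TCP) lies at the very end of the fingers, on their centre line; the grasp point (between the pads) lies 19 mm behind it; z points along the fingers, y is the line along which they close (so a half turn about z gives the same grasp; the last joint's range is limited). The gripper opens to 85 mm and grips with 20 to 120 N. Pads are 22 mm wide; open, the fingers measure 114 mm over their backs; the gripper's body (76 mm by 85 mm) begins 54 mm behind the grasp point. The pads swing forward as they close: fully open they stand 13 mm farther back than shut.
Start: joints at [1.145, 0.126, -0.04, 1.405, 0, 1.571], TCP at [216.843, 478.108, 231.295] pointing down, gripper open.
Joint ranges: [-2.72, 2.72], [-0.95, 1.95], [-1.27, 1.35], [-1.78, 2.02], [-1.46, 1.47], [-3.14, 3.14]. Speed limits (rad/s): [2.39, 2.39, 3.01, 3.14, 3.14, 3.14].

## Interface

Orientations are given as [roll, pitch, yaw] about the fixed x, y, z axes, in that order (R = Rz(yaw) Ry(pitch) Rx(roll)).
In Python, from station import manip gives the robot as it stands.
- The arm moves only by the tool send_rows, never from a script. Its argument "targets" is a list of rows, each an object of numbers: "x", "y", "z": the shift along the tool's x, y, z in mm; "rx", "ry", "rz": the turn, a rotation vector about the tool's x, y, z in degrees; "fingers": the finger opening in mm, from 0 to 85.4. In form: [{"x": .., "y": .., "z": .., "rx": .., "ry": .., "rz": .., "fingers": ..}, ...]. A call has exactly 5 rows; each row shifts and turns the commanded pose from where the row before left it, along the tool's axes as they then stand; what a row does not reach is not made up. A row lasts 1/10 s, in which the tool goes at most 50 mm and 8.59 degrees, less where a joint would pass 70% of its speed; a pose out of reach is approached as far as the arm can. A call is refused whole if a number of a shift passes 50 or a number of a turn 8.59, either way. A call with a gripper value outside its range is refused whole. The fingers move at their own pace and stop on an object; the grip force is fixed at half the most. Time passes only in rows, so rows that do not move let the fingers close, or fill a call up. It gives the time, the measured TCP pose, the force, the opening and the grip force at its end, in the units of the state.
- manip.state(): the state, without advancing time (a new reading comes with each control period).
- manip.capture(name): name is "scene" or "top" or "wrist"; returns (picture, depth): 480x640x3 uint8, red, green, blue; 480x640 float32, mm along the optical axis (not along the pixel's ray), 0 where there is no reading.
- manip.camera_model(name): a dict with "K" (3x3 intrinsics, pixels), "pose" (4x4, takes a point from camera to world coordinates); the wrist camera has in their place "hand_eye" (4x4, takes a point from camera to tool coordinates, whose origin is the TCP and whose axes are the flange's). Camera axes: x right, y up, looking along -z (the intrinsics and any distortion apply to the point x, -y, -z); pixel columns grow to the right and rows downward; lengths in mm; the calibration is good to about 2 mm. A picture is of the moment at which its call begins: read the wrist's pose just before it. camera_model takes no time and is no camera call.
- manip.job_done(): hands the job in; it is judged then, once.
The state is a dict: "time": time; "joint_positions": joint angles; "qvel": joint speeds; "joint_torque": joint torques, N m; "tcp_pos": TCP position; "tcp_rot": TCP orientation; "force": force on the tool from outside, world axes, zero at the start; "moment": the same for the moment, N m; "finger_gap": finger opening in mm; "grasp_force": force on a finger pad.
Only numpy, scipy, OpenCV 4.12 (cv2) and the standard library are available. Lean on these libraries where they do the work, as an engineer would, in place of code of your own. Each camera call takes 0.05 s, during which the arm holds its last target. There are 200 camera calls.

## Working session

There is one attempt and no reset: what is moved stays moved. The work goes in short steps, Python scripts to look and compute and a tool call to move; the robot and the scene stay as the last step left them, time stands still between calls to the robot, and variables do not carry over. Pictures are saved under pics/ and viewed, at most 11 in all, crops included, and the job is handed in when it is done.

Besides the shell and the picture viewer there is one more tool, called after "Emit:" as name(argument=value, ...) on one line, values as JSON. send_rows: Moves the arm, as the interface text tells. Its arguments: {"type":"object","properties":{"targets":{"type":"array","items":{"type":"object","properties":{"x":{"type":"number"},"y":{"type":"number"},"z":{"type":"number"},"rx":{"type":"number"},"ry":{"type":"number"},"rz":{"type":"number"},"fingers":{"type":"number"}}}}},"required":["targets"]}

```bash
mkdir -p pics; cat > h.py <<'E'
import numpy as np, cv2
from station import manip
def cap(n):
    s=manip.state(); im,d=manip.capture(n); return s,im,d
def pts(n,d,pix,pose=None):
    m=manip.camera_model(n); K=np.array(m["K"]); P=np.array(m["pose"]) if pose is None else pose
    out=[]
    for u,v in pix:
        w=d[int(v)-1:int(v)+2,int(u)-1:int(u)+2]; z=np.median(w[w>0]) if (w>0).any() else 0
        c=np.array([(u-K[0,2])/K[0,0]*z,-(v-K[1,2])/K[1,1]*z,-z,1]); out.append((P@c)[:3])
    return np.array(out)
E
python3 - <<'E'
from h import *
s=manip.state(); print(s)
print(manip.camera_model("top"),manip.camera_model("scene"))
for n in("top","scene"):
    s,im,d=cap(n); cv2.imwrite(f"pics/{n}0.png",im[:,:,::-1]); np.save(f"{n}0.npy",d)
E
```

```text
{'time': 0.0, 'joint_positions': array([ 1.14501811e+00,  1.26413129e-01, -4.06126531e-02,  1.40537482e+00,
        1.88394121e-05,  1.57077433e+00]), 'qvel': array([-0.00073875, -0.00094057,  0.00022074,  0.00053094, -0.00045644,
       -0.00024351]), 'joint_torque': array([ 8.43278776e-04, -4.35915470e+01,  3.52925384e+01,  1.73453236e-02,
       -1.00194242e-06, -2.29475711e-05]), 'tcp_pos': array([216.67186628, 477.76823832, 230.50894774]), 'tcp_rot': array([-3.13998838e+00, -1.88746735e-05,  2.71583640e+00]), 'force': array([0.89195293, 0.10081962, 0.27410997]), 'moment': array([ 0.05397643,  0.0073486 , -0.00294372]), 'grasp_force': 0.0, 'finger_gap': 85.3365866787513}
{'K': array([[513.27236971,   0.        , 314.10030281],
       [  0.        , 513.27236971, 242.3856398 ],
       [  0.        ,   0.        ,   1.        ]]), 'pose': array([[ 2.48470479e-02,  9.88940251e-01, -1.46218341e-01,
         3.06041266e+02],
       [-9.99457743e-01,  2.77353238e-02,  1.77474566e-02,
         1.32771805e+01],
       [ 2.16065872e-02,  1.45698081e-01,  9.89093132e-01,
         1.65916500e+03],
       [ 0.00000000e+00,  0.00000000e+00,  0.00000000e+00,
         1.00000000e+00]])} {'K': array([[470.64063644,   0.        , 320.38944327],
       [  0.        , 470.64063644, 238.50494479],
       [  0.        ,   0.        ,   1.        ]]), 'pose': array([[ 6.94422715e-01, -5.78368999e-01,  4.28096244e-01,
         1.04343596e+03],
       [ 7.19564571e-01,  5.59793514e-01, -4.10923411e-01,
        -4.73760941e+02],
       [-1.98013916e-03,  5.93397441e-01,  8.04907172e-01,
         1.04440694e+03],
       [ 0.00000000e+00,  0.00000000e+00,  0.00000000e+00,
         1.00000000e+00]])}
```

View pics/top0.png

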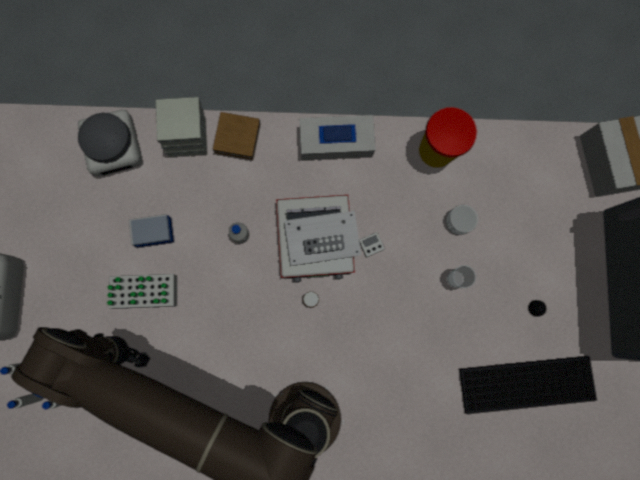

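View pics/scene0.png

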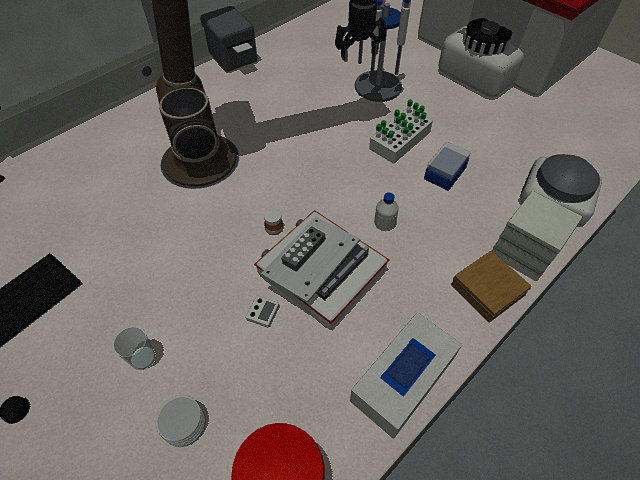

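The top view shows the shaker around (317,236) with the plate turned and shifted right. The timer is at (372,245), the jar at (311,299) and the reagent bottle at (238,232).

```bash
python3 - <<'E'
from h import *
d=np.load("top0.npy")
for p,q in zip([(317,237),(372,245),(311,299),(238,232),(285,280),(352,274),(280,199),(348,196),(310,228)],pts("top",d,[(317,237),(372,245),(311,299),(238,232),(285,280),(352,274),(280,199),(348,196),(310,228)])): print(p,q.round())
im=cv2.imread("pics/top0.png")[185:305,260:400]
cv2.imwrite("pics/topc.png",cv2.resize(im,None,fx=5,fy=5,interpolation=cv2.INTER_CUBIC))
print(manip.camera_model("wrist"))
E
```

```text
(317, 237) [554. -23.  95.]
(372, 245) [ 545. -204.   17.]
(311, 299) [365. -10.  53.]
(238, 232) [560. 218. 113.]
(285, 280) [426.  74.  -0.]
(352, 274) [ 451. -142.   -1.]
(280, 199) [680.  97.  55.]
(348, 196) [ 697. -121.   53.]
(310, 228) [582.  -1.  94.]
{'K': array([[355.8323424 ,   0.        , 317.63633878],
       [  0.        , 355.8323424 , 231.53299448],
       [  0.        ,   0.        ,   1.        ]]), 'hand_eye': array([[-1.63176793e-04,  9.44548075e-01,  3.28373124e-01,
         8.50307669e+01],
       [ 9.99999955e-01,  2.36368513e-04, -1.82976724e-04,
         3.52799282e-01],
       [-2.50447380e-04,  3.28373079e-01, -9.44548071e-01,
        -1.43173824e+02],
       [ 0.00000000e+00,  0.00000000e+00,  0.00000000e+00,
         1.00000000e+00]])}
```

View pics/topc.png

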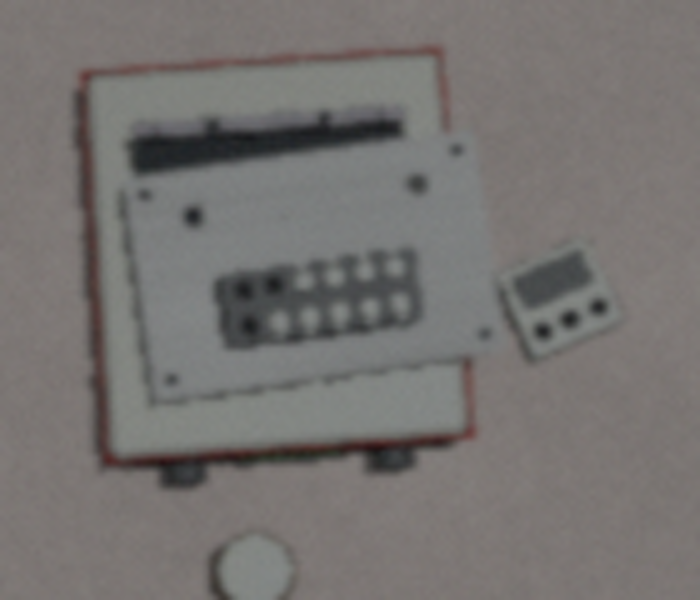

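The crop gives the holes at (193,216) and (416,183), the rail marks at (211,126) and (325,118), and the plate's corners. The plate is about 25–30 mm right and turned slightly anticlockwise. I'll move over it for a closer wrist view.

Emit:
send_rows(targets=[{"rz":8.2,"z":-14,"fingers":85},{"rz":8.2,"z":-14,"fingers":85},{"rz":8.2,"z":-14,"fingers":85},{"rz":8.2,"z":-14,"fingers":85},{"rz":8.2,"z":-14,"fingers":85}])

```text
invalid input
```

Emit:
send_rows(targets=[{"rz":4.9,"fingers":85},{"rz":4.9,"fingers":85},{"rz":4.9,"fingers":85},{"rz":4.9,"fingers":85},{"rz":5,"fingers":85}])

```text
invalid input
```

Emit:
send_rows(targets=[{"x":-42,"y":22,"fingers":85},{"x":-42,"y":22,"fingers":85},{"x":-42,"y":22,"fingers":85},{"x":-42,"y":22,"fingers":85},{"x":-42,"y":22,"fingers":85}])

```text
invalid input
```

Emit:
send_rows(targets=[{"x":-42,"y":22,"fingers":85},{"x":-42,"y":22,"fingers":85},{"x":-42,"y":22,"fingers":85},{"x":-42,"y":22,"fingers":85},{"x":-42,"y":22,"fingers":85}])

```text
invalid input
```

Emit:
send_rows(targets=[{"x":-30,"y":20,"fingers":85},{"x":-30,"y":20,"fingers":85},{"x":-30,"y":20,"fingers":85},{"x":-30,"y":20,"fingers":85},{"fingers":85}])

```text
invalid input
```

```bash
cat >> h.py <<'E'
from scipy.spatial.transform import Rotation as R
def wpose(s):
    T=np.eye(4); T[:3,:3]=R.from_euler("xyz",s["tcp_rot"]).as_matrix(); T[:3,3]=s["tcp_pos"]
    return T@np.array(manip.camera_model("wrist")["hand_eye"])
def wcap(name):
    s,im,d=cap("wrist"); cv2.imwrite(f"pics/{name}.png",im[:,:,::-1]); np.savez(name+".npz",d=d,P=wpose(s)); print(s["time"],s["tcp_pos"],s["tcp_rot"])
def wpts(name,pix):
    f=np.load(name+".npz"); return pts("wrist",f["d"],pix,f["P"])
E
python3 -c "
from h import *
wcap('w1')"
```

```text
0.1 [216.71026914 477.78594596 230.60274462] [-3.14015621e+00  1.58019303e-06  2.71576799e+00]
```

View pics/w1.png

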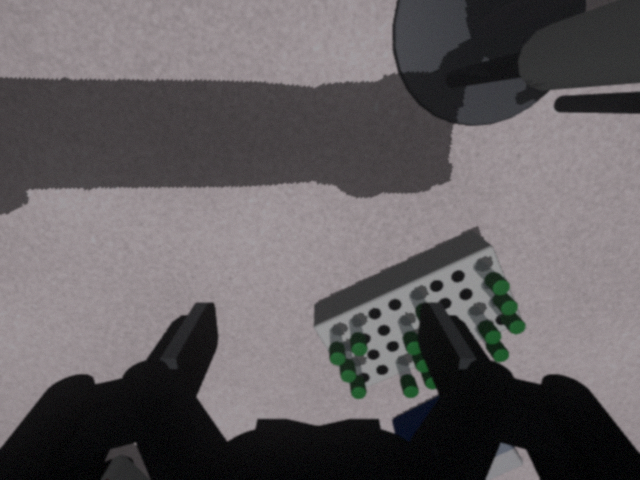

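The calls were refused because every field is probably required. The picture shows only the tube rack below the start pose. I'll resend with full rows.

Emit:
send_rows(targets=[{"x":0,"y":0,"z":-14,"rx":0,"ry":0,"rz":8.2,"fingers":85},{"x":0,"y":0,"z":-14,"rx":0,"ry":0,"rz":8.2,"fingers":85},{"x":0,"y":0,"z":-14,"rx":0,"ry":0,"rz":8.2,"fingers":85},{"x":0,"y":0,"z":-14,"rx":0,"ry":0,"rz":8.2,"fingers":85},{"x":0,"y":0,"z":-14,"rx":0,"ry":0,"rz":8.2,"fingers":85}])

```text
time: 0.65
tcp_pos: [216.8, 478.0, 301.5]
tcp_rot: [-3.141, 0.0, 1.994]
force: [-0.4, -0.4, 0.7]
finger_gap: 85.3
grasp_force: 0.0
```

Emit:
send_rows(targets=[{"x":0,"y":0,"z":0,"rx":0,"ry":0,"rz":4.9,"fingers":85},{"x":0,"y":0,"z":0,"rx":0,"ry":0,"rz":4.9,"fingers":85},{"x":0,"y":0,"z":0,"rx":0,"ry":0,"rz":4.9,"fingers":85},{"x":0,"y":0,"z":0,"rx":0,"ry":0,"rz":4.9,"fingers":85},{"x":0,"y":0,"z":0,"rx":0,"ry":0,"rz":5,"fingers":85}])

```text
time: 1.15
tcp_pos: [216.8, 478.0, 301.0]
tcp_rot: [-3.141, 0.001, 1.567]
force: [0.9, 0.2, 0.1]
finger_gap: 85.0
grasp_force: 0.0
```

Emit:
send_rows(targets=[{"x":-42,"y":22,"z":0,"rx":0,"ry":0,"rz":0,"fingers":85},{"x":-42,"y":22,"z":0,"rx":0,"ry":0,"rz":0,"fingers":85},{"x":-42,"y":22,"z":0,"rx":0,"ry":0,"rz":0,"fingers":85},{"x":-42,"y":22,"z":0,"rx":0,"ry":0,"rz":0,"fingers":85},{"x":-42,"y":22,"z":0,"rx":0,"ry":0,"rz":0,"fingers":85}])

```text
time: 1.65
tcp_pos: [327.1, 266.4, 301.1]
tcp_rot: [3.142, 0.0, 1.572]
force: [0.1, -0.6, 0.2]
finger_gap: 85.0
grasp_force: 0.0
```

Emit:
send_rows(targets=[{"x":-42,"y":22,"z":0,"rx":0,"ry":0,"rz":0,"fingers":85},{"x":-42,"y":22,"z":0,"rx":0,"ry":0,"rz":0,"fingers":85},{"x":-42,"y":22,"z":0,"rx":0,"ry":0,"rz":0,"fingers":85},{"x":-42,"y":22,"z":0,"rx":0,"ry":0,"rz":0,"fingers":85},{"x":-42,"y":22,"z":0,"rx":0,"ry":0,"rz":0,"fingers":85}])

```text
time: 2.15
tcp_pos: [437.2, 56.2, 301.3]
tcp_rot: [3.141, -0.0, 1.571]
force: [0.6, 0.3, 0.5]
finger_gap: 85.3
grasp_force: 0.0
```

Emit:
send_rows(targets=[{"x":-42,"y":22,"z":0,"rx":0,"ry":0,"rz":0,"fingers":85},{"x":-42,"y":22,"z":0,"rx":0,"ry":0,"rz":0,"fingers":85},{"x":-42,"y":22,"z":0,"rx":0,"ry":0,"rz":0,"fingers":85},{"x":-42,"y":22,"z":0,"rx":0,"ry":0,"rz":0,"fingers":85},{"x":0,"y":0,"z":0,"rx":0,"ry":0,"rz":0,"fingers":85}])

```text
time: 2.65
tcp_pos: [526.6, -114.3, 299.2]
tcp_rot: [-3.139, 0.001, 1.566]
force: [0.2, -0.2, -1.3]
finger_gap: 84.8
grasp_force: 0.0
```

```bash
python3 -c "
from h import *
wcap('w2')"
```

```text
2.65 [ 526.55406279 -114.29115836  299.20923332] [-3.13942864e+00  7.38417973e-04  1.56554399e+00]
```

View pics/w2.png

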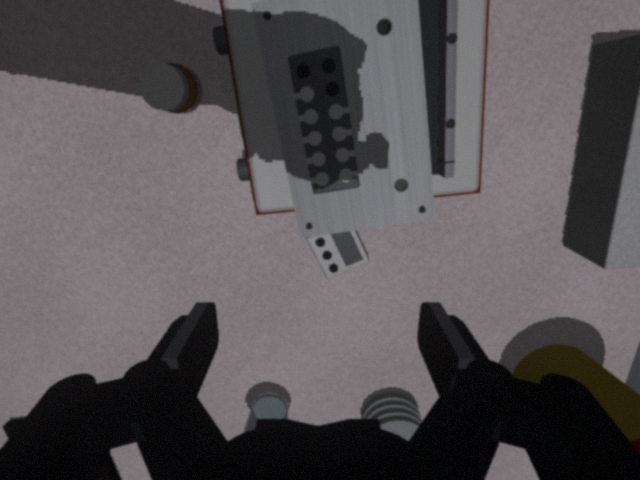

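The wrist view shows the holes at (384,27) and (401,185), the rail's right end at (450,177) and a thin line on the rail at (447,162). I'll enlarge it to read these more exactly.

```bash
python3 - <<'E'
from h import *
im=cv2.imread("pics/w2.png")[0:250,230:500]
im=cv2.convertScaleAbs(im,alpha=1.6,beta=10)
im=cv2.resize(im,None,fx=2.4,fy=2.4,interpolation=cv2.INTER_CUBIC)
cv2.imwrite("pics/w2c.png",im)
pl=[(370,60),(395,110),(415,150),(380,210),(330,215),(280,130),(275,60),(372,190)]
P=wpts("w2",pl); print(P.round(1))
c=P.mean(0); n=np.linalg.svd(P-c)[2][2]; n*=np.sign(n[2]); print("n",n)
print(wpts("w2",[(448,60),(450,90),(450,172),(448,162),(455,150),(470,100),(434,60),(436,120),(470,170),(275,205)]).round(1))
E
```

```text
[[ 573.3   10.8   93.5]
 [ 597.9  -31.4   95.6]
 [ 618.9  -67.5   97.3]
 [ 589.2 -127.3   94.5]
 [ 538.7 -133.5   90.5]
 [ 490.2  -49.1   86.8]
 [ 488.2   12.    87.3]
 [ 580.3 -106.8   93.5]]
n [-0.07868319 -0.00449805  0.99688952]
[[ 640.3    9.6  100.4]
 [ 644.7  -14.7  100.8]
 [ 653.4  -88.1  100.3]
 [ 650.4  -78.5  100.5]
 [ 670.8  -71.8   60.3]
 [ 679.9  -22.5   60.1]
 [ 634.    11.9   80.3]
 [ 641.3  -40.9   80.6]
 [ 689.8  -93.1   59.4]
 [ 478.5 -130.9   59.2]]
```

View pics/w2c.png

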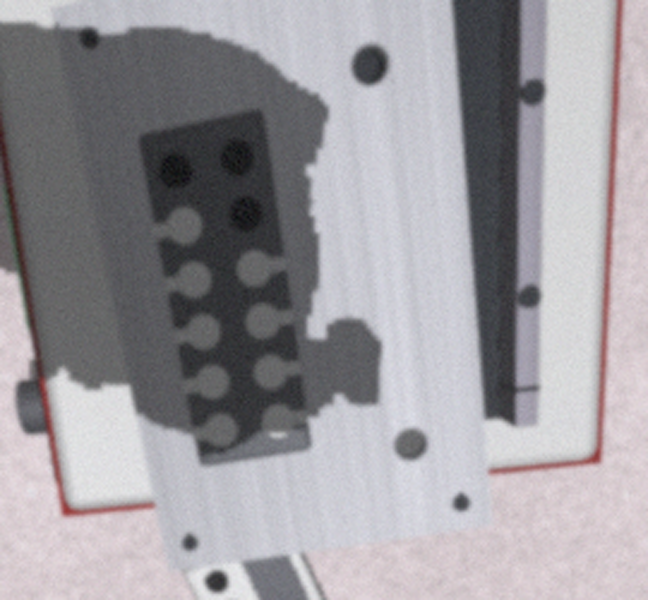

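```bash
cat >> h.py <<'E'
def ray(name,uv,c,n):
    P=np.load(name+".npz")["P"]; K=np.array(manip.camera_model("wrist")["K"]); out=[]
    for u,v in uv:
        r=P[:3,:3]@np.array([(u-K[0,2])/K[0,0],-(v-K[1,2])/K[1,1],-1]); o=P[:3,3]
        out.append(o+r*((c-o)@n)/(r@n))
    return np.array(out)
def report(name,holes,rail,mark,plane):
    Z=np.array([0,0,1.]); rp=ray(name,rail,np.array([0,0,100.]),Z); m=ray(name,[mark],np.array([0,0,100.]),Z)[0]
    d=(rp[0]-rp[1])[:2]; ey=d/np.linalg.norm(d); ex=np.array([ey[1],-ey[0]]); yaw=np.arctan2(ex[1],ex[0])
    O=m[:2]-71*ex+70*ey
    H=ray(name,holes,plane[0],plane[1])-8*plane[1]
    h=np.array([[ (p[:2]-O)@ex,(p[:2]-O)@ey] for p in H])
    print("shaker O",O.round(1),"yaw",np.degrees(yaw).round(2),"holes in shaker",h.round(1).tolist(),"z",H[:,2].round(1)); return O,ex,ey
E
python3 - <<'E'
from h import *
P=wpts("w2",[(370,60),(395,110),(415,150),(380,210),(330,215),(280,130),(275,60),(372,190)])
c=P.mean(0); n=np.linalg.svd(P-c)[2][2]; n*=np.sign(n[2])
O,ex,ey=report("w2",[(384.2,26.7),(401.3,185)],[(446.3,20.8),(444.6,177)],(444.2,161.7),(c,n))
pc=ray("w2",[(230+172/2.4,568/2.4),(230+493/2.4,522/2.4)],c,n); print("corners",pc.round(1),[((p[:2]-O)@ex,(p[:2]-O)@ey) for p in pc])
E
```

```text
shaker O [569.2 -15.8] yaw 5.76 holes in shaker [[20.8, 50.5], [31.2, -89.2]] z [86.8 88.1]
corners [[ 508.9 -158.    87.9]
 [ 644.7 -134.2   98.8]] [(np.float64(-74.29441113587488), np.float64(-135.49598467877757)), (np.float64(63.19389086340964), np.float64(-125.3998173822939))]
```

Emit:
send_rows(targets=[{"x":-17,"y":11,"z":20,"rx":0,"ry":0,"rz":0,"fingers":60},{"x":-17,"y":11,"z":20,"rx":0,"ry":0,"rz":0,"fingers":60},{"x":-17,"y":11,"z":20,"rx":0,"ry":0,"rz":0,"fingers":60},{"x":-17,"y":11,"z":20,"rx":0,"ry":0,"rz":0,"fingers":60},{"x":0,"y":0,"z":0,"rx":0,"ry":0,"rz":-6,"fingers":60}])

```text
time: 3.2
tcp_pos: [568.3, -177.8, 217.7]
tcp_rot: [-3.137, -0.002, 1.677]
force: [0.7, 0.4, 0.0]
finger_gap: 60.0
grasp_force: 0.0
```

Emit:
send_rows(targets=[{"x":0,"y":0,"z":0,"rx":0,"ry":0,"rz":0,"fingers":60},{"x":0,"y":0,"z":30,"rx":0,"ry":0,"rz":0,"fingers":60},{"x":0,"y":0,"z":30,"rx":0,"ry":0,"rz":0,"fingers":60},{"x":0,"y":0,"z":0,"rx":0,"ry":0,"rz":0,"fingers":60},{"x":0,"y":0,"z":0,"rx":0,"ry":0,"rz":0,"fingers":60}])

```text
time: 3.7
tcp_pos: [568.6, -177.0, 162.3]
tcp_rot: [-3.142, -0.0, 1.675]
force: [0.2, -0.9, 0.5]
finger_gap: 60.3
grasp_force: 0.0
```

Emit:
send_rows(targets=[{"x":-3,"y":2,"z":30,"rx":0,"ry":0,"rz":0,"fingers":60},{"x":0,"y":0,"z":30,"rx":0,"ry":0,"rz":0,"fingers":60},{"x":0,"y":0,"z":25,"rx":0,"ry":0,"rz":0,"fingers":60},{"x":0,"y":0,"z":13,"rx":0,"ry":0,"rz":0,"fingers":60},{"x":0,"y":0,"z":0,"rx":0,"ry":0,"rz":0,"fingers":60}])

```text
time: 4.2
tcp_pos: [571.0, -180.3, 63.2]
tcp_rot: [-3.141, -0.0, 1.675]
force: [0.7, 0.2, 0.6]
finger_gap: 60.2
grasp_force: 0.0
```

Emit:
send_rows(targets=[{"x":2,"y":0,"z":0,"rx":0,"ry":0,"rz":0,"fingers":60},{"x":2,"y":0,"z":0,"rx":0,"ry":0,"rz":0,"fingers":60},{"x":2,"y":0,"z":0,"rx":0,"ry":0,"rz":0,"fingers":60},{"x":2,"y":0,"z":0,"rx":0,"ry":0,"rz":0,"fingers":60},{"x":2,"y":0,"z":0,"rx":0,"ry":0,"rz":0,"fingers":60}])

```text
time: 4.7
tcp_pos: [570.3, -170.5, 63.8]
tcp_rot: [3.141, 0.0, 1.676]
force: [1.1, -0.4, -0.7]
finger_gap: 60.0
grasp_force: 0.0
```

Emit:
send_rows(targets=[{"x":2,"y":0,"z":0,"rx":0,"ry":0,"rz":0,"fingers":60},{"x":2,"y":0,"z":0,"rx":0,"ry":0,"rz":0,"fingers":60},{"x":2,"y":0,"z":0,"rx":0,"ry":0,"rz":0,"fingers":60},{"x":1,"y":0,"z":0,"rx":0,"ry":0,"rz":0,"fingers":60},{"x":1,"y":0,"z":0,"rx":0,"ry":0,"rz":0,"fingers":60}])

```text
time: 5.2
tcp_pos: [569.3, -162.9, 63.3]
tcp_rot: [-3.141, 0.001, 1.676]
force: [-0.4, -1.7, -0.6]
finger_gap: 60.1
grasp_force: 1.0
```

Emit:
send_rows(targets=[{"x":1.5,"y":0,"z":0,"rx":0,"ry":0,"rz":0,"fingers":60},{"x":1.5,"y":0,"z":0,"rx":0,"ry":0,"rz":0,"fingers":60},{"x":1.5,"y":0,"z":0,"rx":0,"ry":0,"rz":0,"fingers":60},{"x":1.5,"y":0,"z":0,"rx":0,"ry":0,"rz":0,"fingers":60},{"x":1.5,"y":0,"z":0,"rx":0,"ry":0,"rz":0,"fingers":60}])

```text
time: 5.7
tcp_pos: [568.5, -155.2, 63.3]
tcp_rot: [-3.142, 0.0, 1.676]
force: [-0.2, -2.1, -0.3]
finger_gap: 59.8
grasp_force: 1.0
```

Emit:
send_rows(targets=[{"x":1.5,"y":0,"z":0,"rx":0,"ry":0,"rz":0,"fingers":60},{"x":1.5,"y":0,"z":0,"rx":0,"ry":0,"rz":0,"fingers":60},{"x":1.5,"y":0,"z":0,"rx":0,"ry":0,"rz":0,"fingers":60},{"x":1.5,"y":0,"z":0,"rx":0,"ry":0,"rz":0,"fingers":60},{"x":1.5,"y":0,"z":0,"rx":0,"ry":0,"rz":0,"fingers":60}])

```text
time: 6.2
tcp_pos: [567.7, -147.7, 63.3]
tcp_rot: [-3.142, -0.0, 1.676]
force: [-1.0, -1.5, -1.3]
finger_gap: 59.9
grasp_force: 1.0
```

Emit:
send_rows(targets=[{"x":1.5,"y":0,"z":0,"rx":0,"ry":0,"rz":0,"fingers":60},{"x":1.5,"y":0,"z":0,"rx":0,"ry":0,"rz":0,"fingers":60},{"x":1,"y":0,"z":0,"rx":0,"ry":0,"rz":0,"fingers":60},{"x":1,"y":0,"z":0,"rx":0,"ry":0,"rz":0,"fingers":60},{"x":0,"y":0,"z":0,"rx":0,"ry":0,"rz":0,"fingers":60}])

```text
time: 6.7
tcp_pos: [567.2, -142.6, 63.3]
tcp_rot: [3.142, -0.0, 1.676]
force: [-1.5, -2.0, 0.2]
finger_gap: 60.1
grasp_force: 0.6
```

```bash
python3 -c "
from h import *
wcap('w3')
im=cv2.imread('pics/w3.png'); im=cv2.convertScaleAbs(im,alpha=1.5,beta=10); cv2.imwrite('pics/w3b.png',im)"
```

```text
6.7 [ 567.18926614 -142.61898315   63.29489985] [ 3.14158639e+00 -2.97017466e-04  1.67571543e+00]
```

View pics/w3b.png

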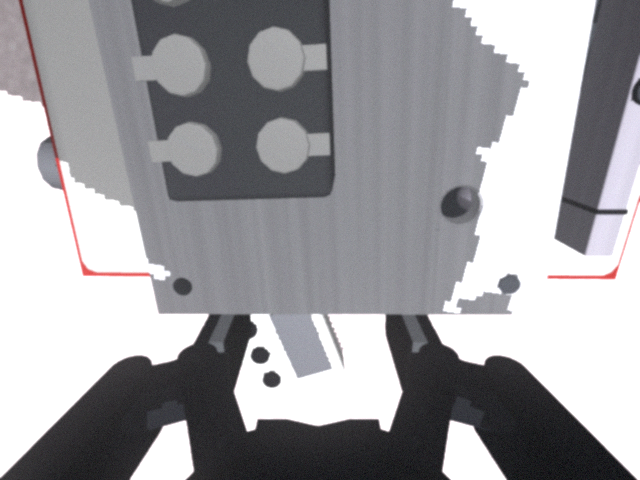

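The view shows the plate edge square with the fingers, the right hole at (461,204) with the pin tip visible inside it at (465,196), and the rail mark's top front end at (594,211).

```bash
python3 - <<'E'
from h import *
P=wpts("w3",[(370,60),(420,110),(415,220),(380,260),(250,240),(170,240),(115,60),(440,40)])
c=P.mean(0); n=np.linalg.svd(P-c)[2][2]; n*=np.sign(n[2]); print(n,P[:,2].round(1))
Z=np.array([0,0,1.]); yaw=np.radians(5.76); ex=np.array([np.cos(yaw),np.sin(yaw)]); ey=np.array([-ex[1],ex[0]])
m=ray("w3",[(594,211)],np.array([0,0,100.]),Z)[0][:2]; O=m-71*ex+70*ey
H=ray("w3",[(461,204)],c,n)[0]-8*n; pin=ray("w3",[(465,196)],np.array([0,0,88.]),Z)[0]
co=ray("w3",[(160,313),(511,313)],c,n); e=co[1]-co[0]
f=lambda p:np.array([(p[:2]-O)@ex,(p[:2]-O)@ey]).round(1)
print("O",O,"H",f(H),"pin",f(pin),"plate yaw",np.degrees(np.arctan2(e[1],e[0])),"corner",[f(q) for q in co])
E
```

```text
[-0.08201721 -0.00704495  0.99660601] [93.4 94.7 94.6 93.9 90.4 87.5 87.  94.6]
O [569.08277147 -16.5098963 ] H [ 31.7 -69. ] pin [ 35.4 -68.2] plate yaw 8.93868822870157 corner [array([ -75.4, -115.1]), array([  53.3, -107.9])]
```

Emit:
send_rows(targets=[{"x":-8,"y":0,"z":0,"rx":0,"ry":0,"rz":0,"fingers":60},{"x":-12,"y":0,"z":0,"rx":0,"ry":0,"rz":0,"fingers":60},{"x":0,"y":0,"z":-35,"rx":0,"ry":0,"rz":0,"fingers":60},{"x":0,"y":0,"z":-40,"rx":0,"ry":0,"rz":0,"fingers":60},{"x":0,"y":0,"z":-35,"rx":0,"ry":0,"rz":0,"fingers":60}])

```text
time: 7.25
tcp_pos: [569.4, -163.7, 174.9]
tcp_rot: [3.141, -0.0, 1.675]
force: [0.8, -0.1, 0.1]
finger_gap: 59.9
grasp_force: 0.0
```

Emit:
send_rows(targets=[{"x":0,"y":-35,"z":0,"rx":0,"ry":0,"rz":0,"fingers":60},{"x":37,"y":-35,"z":0,"rx":0,"ry":0,"rz":0,"fingers":60},{"x":37,"y":-40,"z":0,"rx":0,"ry":0,"rz":0,"fingers":60},{"x":37,"y":0,"z":0,"rx":0,"ry":0,"rz":0,"fingers":60},{"x":37,"y":0,"z":0,"rx":0,"ry":0,"rz":8.2,"fingers":60}])

```text
time: 7.75
tcp_pos: [447.9, -30.7, 173.9]
tcp_rot: [3.14, -0.0, 1.529]
force: [0.6, 0.8, -0.2]
finger_gap: 59.9
grasp_force: 0.0
```

Emit:
send_rows(targets=[{"x":0,"y":0,"z":0,"rx":0,"ry":0,"rz":8.2,"fingers":60},{"x":0,"y":0,"z":0,"rx":0,"ry":0,"rz":8.2,"fingers":60},{"x":0,"y":0,"z":0,"rx":0,"ry":0,"rz":8.2,"fingers":60},{"x":0,"y":0,"z":0,"rx":0,"ry":0,"rz":8.2,"fingers":60},{"x":0,"y":0,"z":0,"rx":0,"ry":0,"rz":8.2,"fingers":60}])

```text
time: 8.25
tcp_pos: [449.2, -31.4, 173.5]
tcp_rot: [3.141, -0.0, 0.812]
force: [-0.4, -0.1, -0.2]
finger_gap: 60.2
grasp_force: 0.0
```

Emit:
send_rows(targets=[{"x":0,"y":0,"z":0,"rx":0,"ry":0,"rz":8.2,"fingers":60},{"x":0,"y":0,"z":0,"rx":0,"ry":0,"rz":8.2,"fingers":60},{"x":0,"y":0,"z":0,"rx":0,"ry":0,"rz":8.2,"fingers":60},{"x":0,"y":0,"z":0,"rx":0,"ry":0,"rz":8.2,"fingers":60},{"x":0,"y":0,"z":0,"rx":0,"ry":0,"rz":8.2,"fingers":60}])

```text
time: 8.75
tcp_pos: [449.2, -31.5, 173.5]
tcp_rot: [-3.141, -0.0, 0.097]
force: [0.6, -0.4, -0.0]
finger_gap: 59.9
grasp_force: 0.0
```

Emit:
send_rows(targets=[{"x":0,"y":0,"z":0,"rx":0,"ry":0,"rz":0,"fingers":60},{"x":0,"y":0,"z":0,"rx":0,"ry":0,"rz":0,"fingers":60},{"x":0,"y":0,"z":0,"rx":0,"ry":0,"rz":0,"fingers":60},{"x":0,"y":0,"z":0,"rx":0,"ry":0,"rz":0,"fingers":60},{"x":0,"y":0,"z":0,"rx":0,"ry":0,"rz":0,"fingers":60}])

```text
time: 9.25
tcp_pos: [448.8, -30.9, 173.3]
tcp_rot: [-3.142, -0.0, 0.104]
force: [-0.9, -0.1, 0.5]
finger_gap: 60.0
grasp_force: 0.0
```

```bash
python3 -c "
from h import *
wcap('w4')"
```

```text
9.25 [448.82619056 -30.87618374 173.31325076] [-3.14157610e+00 -3.75452856e-05  1.03995058e-01]
```

View pics/w4.png

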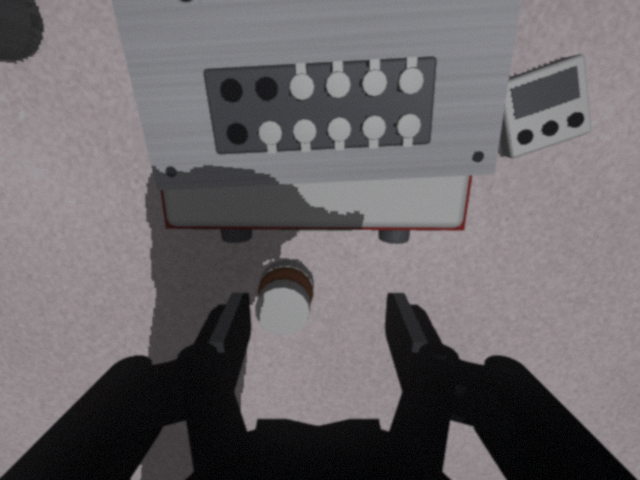

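The front edge runs (157,188)–(495,174) against the level housing edge, so the plate is still about 2.4° anticlockwise. A square two-finger push from the front will fix both the turn and x.

Emit:
send_rows(targets=[{"x":0,"y":0,"z":35,"rx":0,"ry":0,"rz":0.2,"fingers":60},{"x":0,"y":0,"z":35,"rx":0,"ry":0,"rz":0,"fingers":60},{"x":0,"y":0,"z":25,"rx":0,"ry":0,"rz":0,"fingers":60},{"x":0,"y":0,"z":15,"rx":0,"ry":0,"rz":0,"fingers":60},{"x":0,"y":0,"z":0,"rx":0,"ry":0,"rz":0,"fingers":60}])

```text
time: 9.8
tcp_pos: [447.0, -30.7, 61.2]
tcp_rot: [-3.141, 0.004, 0.1]
force: [-0.7, -0.8, 0.6]
finger_gap: 60.3
grasp_force: 0.0
```

Emit:
send_rows(targets=[{"x":4,"y":0,"z":0,"rx":0,"ry":0,"rz":0,"fingers":60},{"x":4,"y":0,"z":0,"rx":0,"ry":0,"rz":0,"fingers":60},{"x":4,"y":0,"z":0,"rx":0,"ry":0,"rz":0,"fingers":60},{"x":3,"y":0,"z":0,"rx":0,"ry":0,"rz":0,"fingers":60},{"x":2,"y":0,"z":0,"rx":0,"ry":0,"rz":0,"fingers":60}])

```text
time: 10.3
tcp_pos: [466.4, -29.1, 63.7]
tcp_rot: [3.141, -0.001, 0.1]
force: [0.6, -1.0, 0.6]
finger_gap: 60.0
grasp_force: 0.0
```

Emit:
send_rows(targets=[{"x":1.5,"y":0,"z":0,"rx":0,"ry":0,"rz":0,"fingers":60},{"x":1.5,"y":0,"z":0,"rx":0,"ry":0,"rz":0,"fingers":60},{"x":1.5,"y":0,"z":0,"rx":0,"ry":0,"rz":0,"fingers":60},{"x":1.5,"y":0,"z":0,"rx":0,"ry":0,"rz":0,"fingers":60},{"x":1.5,"y":0,"z":0,"rx":0,"ry":0,"rz":0,"fingers":60}])

```text
time: 10.8
tcp_pos: [473.2, -28.4, 63.3]
tcp_rot: [3.142, 0.0, 0.1]
force: [-0.4, -0.2, 0.9]
finger_gap: 59.9
grasp_force: 0.0
```

Emit:
send_rows(targets=[{"x":1.5,"y":0,"z":0,"rx":0,"ry":0,"rz":0,"fingers":60},{"x":1.5,"y":0,"z":0,"rx":0,"ry":0,"rz":0,"fingers":60},{"x":1,"y":0,"z":0,"rx":0,"ry":0,"rz":0,"fingers":60},{"x":1,"y":0,"z":0,"rx":0,"ry":0,"rz":0,"fingers":60},{"x":1,"y":0,"z":0,"rx":0,"ry":0,"rz":0,"fingers":60}])

```text
time: 11.3
tcp_pos: [478.9, -27.7, 63.2]
tcp_rot: [-3.141, 0.001, 0.1]
force: [-3.0, 0.3, 1.6]
finger_gap: 59.6
grasp_force: 1.4
```

Emit:
send_rows(targets=[{"x":1,"y":0,"z":0,"rx":0,"ry":0,"rz":0,"fingers":60},{"x":1,"y":0,"z":0,"rx":0,"ry":0,"rz":0,"fingers":60},{"x":1,"y":0,"z":0,"rx":0,"ry":0,"rz":0,"fingers":60},{"x":1,"y":0,"z":0,"rx":0,"ry":0,"rz":0,"fingers":60},{"x":1,"y":0,"z":0,"rx":0,"ry":0,"rz":0,"fingers":60}])

```text
time: 11.8
tcp_pos: [484.2, -27.3, 63.3]
tcp_rot: [3.142, -0.0, 0.1]
force: [-3.5, 0.1, 1.1]
finger_gap: 59.9
grasp_force: 1.4
```

Emit:
send_rows(targets=[{"x":1,"y":0,"z":0,"rx":0,"ry":0,"rz":0,"fingers":60},{"x":1,"y":0,"z":0,"rx":0,"ry":0,"rz":0,"fingers":60},{"x":0.5,"y":0,"z":0,"rx":0,"ry":0,"rz":0,"fingers":60},{"x":0.5,"y":0,"z":0,"rx":0,"ry":0,"rz":0,"fingers":60},{"x":0,"y":0,"z":0,"rx":0,"ry":0,"rz":0,"fingers":60}])

```text
time: 12.3
tcp_pos: [487.2, -27.0, 63.3]
tcp_rot: [-3.142, -0.0, 0.1]
force: [-2.9, 0.0, 1.0]
finger_gap: 60.4
grasp_force: 1.4
```

```bash
python3 -c "
from h import *
wcap('w5')
pl=[(60,60),(120,60),(200,60),(320,60),(450,60),(560,60),(120,240),(320,260),(540,240),(60,200),(580,200)]
print(wpts('w5',pl).round(1))"
```

```text
12.3 [487.16520024 -26.98204502  63.26523769] [-3.14156591e+00 -7.99370910e-06  9.96741658e-02]
[[ 576.9   56.5   94.2]
 [ 578.6   39.3   94.5]
 [ 580.8   16.6   94.6]
 [ 584.2  -17.5   94.8]
 [ 587.9  -54.3   94.8]
 [ 591.1  -85.9   94. ]
 [ 532.7   31.3  117. ]
 [ 532.4  -22.6  117.2]
 [ 543.9  -80.7  117. ]
 [ 533.8   64.7   90.6]
 [ 551.2 -107.7   91.3]]
```

View pics/w5.png

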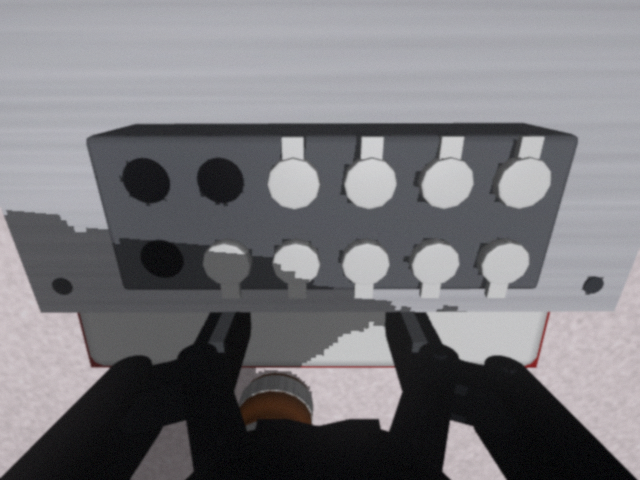

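```bash
python3 - <<'E'
from h import *
c=np.array([534,65,90.7]);n=np.array([-.08*.995,-.008,.9968])
co=ray("w5",[(42,312),(617,311.5)],c,n)
O=np.array([569.1,-16.2])
for y in (5.76,5.71):
  a=np.radians(y); ex=np.array([np.cos(a),np.sin(a)]); ey=np.array([-ex[1],ex[0]])
  print(co.round(1),[((q[:2]-O)@ex,(q[:2]-O)@ey) for q in co],np.linalg.norm(co[0]-co[1]))
E
```

```text
[[ 486.9   80.2   87.1]
 [ 509.1 -140.1   87.1]] [(np.float64(-72.13962629827705), np.float64(104.18314932125669)), (np.float64(-72.13495529213353), np.float64(-117.28730716421855))] 221.47045664094898
[[ 486.9   80.2   87.1]
 [ 509.1 -140.1   87.1]] [(np.float64(-72.23051576704337), np.float64(104.1201559592437)), (np.float64(-72.03257535413061), np.float64(-117.35021212031678))] 221.47045664094898
```

The plate is square but sits about 6 mm to the right, measured from the corners at (42,312) and (617,311). I'll push 1.5 mm more in x, then nudge it sideways from the right end.

Emit:
send_rows(targets=[{"x":0.5,"y":0,"z":0,"rx":0,"ry":0,"rz":0,"fingers":60},{"x":0.5,"y":0,"z":0,"rx":0,"ry":0,"rz":0,"fingers":60},{"x":0.5,"y":0,"z":0,"rx":0,"ry":0,"rz":0,"fingers":60},{"x":0,"y":0,"z":0,"rx":0,"ry":0,"rz":0,"fingers":60},{"x":0,"y":0,"z":0,"rx":0,"ry":0,"rz":0,"fingers":60}])

```text
time: 12.85
tcp_pos: [488.8, -26.9, 63.3]
tcp_rot: [3.141, -0.0, 0.1]
force: [-3.4, -0.2, 1.0]
finger_gap: 60.2
grasp_force: 1.2
```

Emit:
send_rows(targets=[{"x":-8,"y":0,"z":0,"rx":0,"ry":0,"rz":0,"fingers":60},{"x":-20,"y":0,"z":0,"rx":0,"ry":0,"rz":0,"fingers":60},{"x":-5,"y":0,"z":-40,"rx":0,"ry":0,"rz":0,"fingers":60},{"x":0,"y":0,"z":-40,"rx":0,"ry":0,"rz":0,"fingers":60},{"x":0,"y":0,"z":-40,"rx":0,"ry":0,"rz":0,"fingers":60}])

```text
time: 13.35
tcp_pos: [455.1, -30.2, 184.7]
tcp_rot: [3.142, -0.001, 0.099]
force: [1.2, -0.5, -0.4]
finger_gap: 60.2
grasp_force: 0.0
```

Emit:
send_rows(targets=[{"x":0,"y":0,"z":0,"rx":0,"ry":0,"rz":-8.2,"fingers":60},{"x":0,"y":0,"z":0,"rx":0,"ry":0,"rz":-8.2,"fingers":60},{"x":0,"y":0,"z":0,"rx":0,"ry":0,"rz":-8.2,"fingers":60},{"x":0,"y":0,"z":0,"rx":0,"ry":0,"rz":-8.2,"fingers":60},{"x":0,"y":0,"z":0,"rx":0,"ry":0,"rz":-8.2,"fingers":60}])

```text
time: 13.85
tcp_pos: [455.9, -30.2, 183.5]
tcp_rot: [3.141, -0.001, 0.821]
force: [-0.3, 0.4, -1.3]
finger_gap: 59.8
grasp_force: 0.0
```

Emit:
send_rows(targets=[{"x":0,"y":0,"z":0,"rx":0,"ry":0,"rz":-8.2,"fingers":60},{"x":0,"y":0,"z":0,"rx":0,"ry":0,"rz":-8.2,"fingers":60},{"x":0,"y":0,"z":0,"rx":0,"ry":0,"rz":-8.2,"fingers":60},{"x":0,"y":0,"z":0,"rx":0,"ry":0,"rz":-8.2,"fingers":60},{"x":0,"y":0,"z":0,"rx":0,"ry":0,"rz":-8.2,"fingers":60}])

```text
time: 14.35
tcp_pos: [455.8, -30.2, 183.4]
tcp_rot: [3.14, 0.0, 1.537]
force: [0.1, -0.2, 0.1]
finger_gap: 59.7
grasp_force: 0.0
```

Emit:
send_rows(targets=[{"x":-30,"y":0,"z":0,"rx":0,"ry":0,"rz":-8,"fingers":60},{"x":-40,"y":0,"z":0,"rx":0,"ry":0,"rz":0,"fingers":60},{"x":-40,"y":35,"z":0,"rx":0,"ry":0,"rz":0,"fingers":60},{"x":-38,"y":35,"z":0,"rx":0,"ry":0,"rz":0,"fingers":60},{"x":0,"y":35,"z":0,"rx":0,"ry":0,"rz":0,"fingers":60}])

```text
time: 14.85
tcp_pos: [568.5, -168.0, 183.2]
tcp_rot: [3.14, 0.002, 1.665]
force: [0.5, -0.1, -0.5]
finger_gap: 60.0
grasp_force: 0.0
```

Emit:
send_rows(targets=[{"x":0,"y":0,"z":0,"rx":0,"ry":0,"rz":0,"fingers":60},{"x":0,"y":0,"z":0,"rx":0,"ry":0,"rz":0,"fingers":60},{"x":0,"y":0,"z":0,"rx":0,"ry":0,"rz":0,"fingers":60},{"x":0,"y":0,"z":0,"rx":0,"ry":0,"rz":0,"fingers":60},{"x":0,"y":0,"z":0,"rx":0,"ry":0,"rz":0,"fingers":60}])

```text
time: 15.35
tcp_pos: [566.6, -163.5, 184.0]
tcp_rot: [3.141, 0.0, 1.671]
force: [-0.0, -0.6, 0.4]
finger_gap: 59.9
grasp_force: 0.0
```

```bash
python3 -c "
from h import *
wcap('w6')
im=cv2.imread('pics/w6.png'); im=cv2.convertScaleAbs(im,alpha=1.3,beta=0); cv2.imwrite('pics/w6.png',im)"
```

```text
15.35 [ 566.64334122 -163.53548747  183.99426811] [3.14075297e+00 4.18861727e-04 1.67075597e+00]
```

View pics/w6.png

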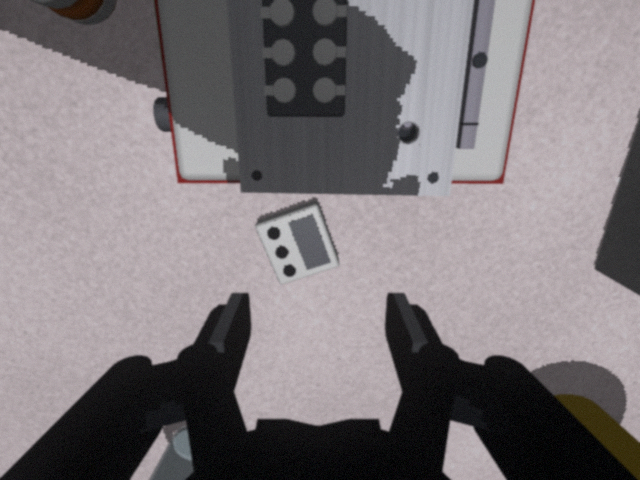

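The pin tip shows at (411,127) inside the hole centred at (408,131). The plate's corners are at (241,193) and (449,195), and the rail mark is at (466,124).

```bash
python3 - <<'E'
from h import *
P=wpts("w6",[(370,60),(420,60),(430,110),(380,150),(300,160),(250,100),(375,20)])
c=P.mean(0); n=np.linalg.svd(P-c)[2][2]; n*=np.sign(n[2]); print(n)
a=np.radians(5.76); ex=np.array([np.cos(a),np.sin(a)]); ey=np.array([-ex[1],ex[0]]); Z=np.array([0,0,1.])
m=ray("w6",[(466,124)],np.array([0,0,100.]),Z)[0][:2]; O=m-71*ex+70*ey
f=lambda p:np.array([(p[:2]-O)@ex,(p[:2]-O)@ey]).round(1)
co=ray("w6",[(241,193),(449,195)],c,n)
print(O,"hole top",f(ray("w6",[(408,131)],c,n)[0]),"bottom",f(ray("w6",[(408,131)],c,n)[0]-8*n),"pin",f(ray("w6",[(411,127)],np.array([0,0,88.]),Z)[0]),"co",[f(q) for q in co])
E
```

```text
[-0.07679674 -0.01099082  0.99698619]
[571.78324848 -16.46830511] hole top [ 36.8 -74.3] bottom [ 37.4 -74.3] pin [ 40.5 -72.3] co [array([ -72.4, -115.8]), array([  66.6, -114.8])]
```

Emit:
send_rows(targets=[{"x":0,"y":6,"z":35,"rx":0,"ry":0,"rz":0,"fingers":60},{"x":0,"y":4,"z":35,"rx":0,"ry":0,"rz":0,"fingers":60},{"x":0,"y":0,"z":30,"rx":0,"ry":0,"rz":0,"fingers":60},{"x":0,"y":0,"z":20,"rx":0,"ry":0,"rz":0,"fingers":60},{"x":0,"y":0,"z":0,"rx":0,"ry":0,"rz":0,"fingers":60}])

```text
time: 15.9
tcp_pos: [574.8, -162.1, 60.3]
tcp_rot: [-3.136, -0.002, 1.671]
force: [0.5, -0.2, 0.2]
finger_gap: 60.2
grasp_force: 0.0
```

Emit:
send_rows(targets=[{"x":4,"y":0,"z":0,"rx":0,"ry":0,"rz":0,"fingers":60},{"x":4,"y":0,"z":0,"rx":0,"ry":0,"rz":0,"fingers":60},{"x":4,"y":0,"z":0,"rx":0,"ry":0,"rz":0,"fingers":60},{"x":3,"y":0,"z":0,"rx":0,"ry":0,"rz":0,"fingers":60},{"x":1,"y":0,"z":0,"rx":0,"ry":0,"rz":0,"fingers":60}])

```text
time: 16.4
tcp_pos: [575.9, -146.5, 64.0]
tcp_rot: [3.141, 0.0, 1.671]
force: [-0.1, 0.0, 0.2]
finger_gap: 60.0
grasp_force: 0.0
```

Emit:
send_rows(targets=[{"x":1,"y":0,"z":0,"rx":0,"ry":0,"rz":0,"fingers":60},{"x":1,"y":0,"z":0,"rx":0,"ry":0,"rz":0,"fingers":60},{"x":1,"y":0,"z":0,"rx":0,"ry":0,"rz":0,"fingers":60},{"x":1,"y":0,"z":0,"rx":0,"ry":0,"rz":0,"fingers":60},{"x":0,"y":0,"z":0,"rx":0,"ry":0,"rz":0,"fingers":60}])

```text
time: 16.9
tcp_pos: [575.2, -143.1, 63.2]
tcp_rot: [-3.141, 0.0, 1.67]
force: [-0.1, -1.4, -0.2]
finger_gap: 59.8
grasp_force: 0.5
```

Emit:
send_rows(targets=[{"x":1,"y":0,"z":0,"rx":0,"ry":0,"rz":0,"fingers":60},{"x":1,"y":0,"z":0,"rx":0,"ry":0,"rz":0,"fingers":60},{"x":1,"y":0,"z":0,"rx":0,"ry":0,"rz":0,"fingers":60},{"x":0.5,"y":0,"z":0,"rx":0,"ry":0,"rz":0,"fingers":60},{"x":0,"y":0,"z":0,"rx":0,"ry":0,"rz":0,"fingers":60}])

```text
time: 17.4
tcp_pos: [574.9, -139.2, 63.3]
tcp_rot: [3.142, -0.0, 1.671]
force: [-0.6, -0.1, 0.0]
finger_gap: 60.0
grasp_force: 0.0
```

```bash
python3 - <<'E'
from h import *
wcap("w7")
P=wpts("w7",[(370,60),(420,110),(415,230),(380,260),(250,240),(170,240),(440,40)])
c=P.mean(0); n=np.linalg.svd(P-c)[2][2]; n*=np.sign(n[2]); print(n,P[:,2].round(1))
E
```

```text
17.4 [ 574.88276364 -139.22107442   63.32347413] [ 3.14150783e+00 -1.89706783e-04  1.67075407e+00]
[-4.64019418e-03 -9.02889013e-04  9.99988827e-01] [88.7 88.8 88.8 88.8 88.5 88.4 88.9]
```

The plate has dropped flat: its top is at 88.4–88.9 mm, with the normal vertical to 0.005. I'll move clear and verify.

Emit:
send_rows(targets=[{"x":-6,"y":0,"z":0,"rx":0,"ry":0,"rz":0,"fingers":60},{"x":-18,"y":0,"z":0,"rx":0,"ry":0,"rz":0,"fingers":60},{"x":0,"y":0,"z":-40,"rx":0,"ry":0,"rz":0,"fingers":60},{"x":0,"y":0,"z":-40,"rx":0,"ry":0,"rz":0,"fingers":60},{"x":0,"y":0,"z":-40,"rx":0,"ry":0,"rz":0,"fingers":60}])

```text
time: 17.95
tcp_pos: [577.0, -164.9, 184.4]
tcp_rot: [-3.141, 0.0, 1.669]
force: [-0.1, -0.8, 0.4]
finger_gap: 59.8
grasp_force: 0.0
```

Emit:
send_rows(targets=[{"x":0,"y":0,"z":0,"rx":0,"ry":0,"rz":0,"fingers":60},{"x":0,"y":0,"z":0,"rx":0,"ry":0,"rz":0,"fingers":60},{"x":0,"y":0,"z":0,"rx":0,"ry":0,"rz":0,"fingers":60},{"x":0,"y":0,"z":0,"rx":0,"ry":0,"rz":0,"fingers":60},{"x":0,"y":0,"z":0,"rx":0,"ry":0,"rz":0,"fingers":60}])

```text
time: 18.45
tcp_pos: [576.6, -163.3, 181.9]
tcp_rot: [-3.139, -0.001, 1.67]
force: [-0.3, -1.2, 0.1]
finger_gap: 59.9
grasp_force: 0.0
```

```bash
python3 - <<'E'
from h import *
wcap("w8")
P=wpts("w8",[(370,60),(420,60),(430,110),(380,150),(300,160),(250,100),(375,20)])
c=P.mean(0); n=np.linalg.svd(P-c)[2][2]; print(n,P[:,2].round(1))
im=cv2.imread("pics/w8.png")[0:220,220:520]; cv2.imwrite("pics/w8c.png",cv2.resize(im,None,fx=2.5,fy=2.5,interpolation=cv2.INTER_CUBIC))
E
```

```text
18.45 [ 576.62926058 -163.33168096  181.88805   ] [-3.13933705e+00 -8.40516236e-04  1.67037380e+00]
[ 0.00296463  0.00513677 -0.99998241] [88.7 89.1 88.9 88.1 88.6 88.4 88.7]
```

View pics/w8c.png

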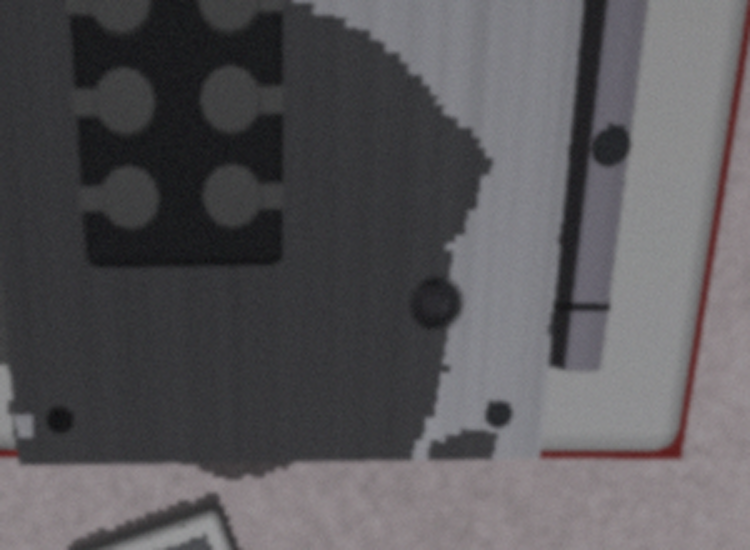

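The plate lies flat, with the right hole at (436,303) in line with the rail mark at (580,306) and the pin centred in it. The arm is clear.

```bash
python3 -c "
from h import *
print(manip.job_done())"
```

```text
the job is handed in; nothing more can be done
None
```

The platform now lies flat on the carriage, its right hole seen centred over its pin and the left one inferred from the plate being level and square; the arm is clear and the job was handed in at about 18.5 s, though the hand-in returned no verdict.

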